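# Take the carded stir-bar pack off its peg and file it in the bench caddy

### The job

Take the rectangular pack off its peg on the little peg stand, lifting it so that its hang slot clears the peg's upturned tip, and go gently: the slot must never be forced against the peg, whose outer half has been bent up or down by use. Then stand the pack upright in the free narrow compartment of the bench caddy, putting it down on the compartment's floor before you let go. Leave the round pack hanging, and the jar, beaker and vial where they stand.

Things in the scene. Friction and masses are not known exactly. Their poses are not given: they have to be found in the camera images.
- stand: White upright board on a dark steel foot, fixed, with two steel pegs side by side. Origin: underside of the foot (240 mm wide, 12 mm thick), on the table; z up. The pegs leave the board's front face (x = +40 mm) towards -x, at y = -60 and +60 mm, axis 165 mm above the table. The board's top edge is 170 mm up. More than 20 N between pack and peg tears the pack's slot.
- peg_a (a point): Peg at the stand's y = -60 mm; this point: its axis at the board's face; axes as the stand. A 7 mm round bar, level for 45 mm (towards -x), then a 60 mm outer part bent stiffly up or down by 0.14 to 0.25 rad (not reported, differs per peg: 8 to 15 mm at its end). At the end, 105 mm from the board, a 7 mm tip turns up square to the outer part, its top 17.5 mm above the axis there.
- peg_b (a point): The same kind of peg at the stand's y = +60 mm, with its own unreported bend; this point: its axis at the board's face; axes as the stand.
- pack_center (a point): Rectangular pack, about 60 g, hanging on either peg. Point: half-way up its 136 mm height. z up, x through its thickness, y across; its -x face, with three bars, looks out along the peg. Case: 62 mm wide, 12 mm thick, from 68 mm below to 4 mm above this point. A stiff tab 40 mm wide, 8 mm thick rises from it to 68 mm above this point; its top 36 mm are solid: grip there across the thickness.
- pack_slot (a point): Centre of the rectangular pack's hang slot, 18 mm above pack_center: a hole through the tab along x, 13 mm wide, 28 mm high. The slot's upper edge rests on the peg. The pack can rise 21 mm before the slot's lower edge meets the peg's underside; over the tip, whose top is 21 mm above the peg's underside, 7 mm of play remain (2 to 3 mm less as the peg slopes).
- pack_foot (a point): Centre of the rectangular pack's underside, 68 mm below pack_center; same axes.
- round_pack_center (a point): The other pack, on the other peg, to be left hanging: same tab and slot, but its case is a disc 72 mm across and 12 mm thick. Point: half-way up its 136 mm height.
- caddy: Grey plastic caddy, fixed on the table: 110 mm (x) by 90 mm (y), walls 5 mm, rim 55 mm above the table. Origin on the table under the middle of its free compartment; z up. The free compartment is 26 mm (x) by 80 mm (y) inside. The larger compartment on the +x side holds three capped vials, up to 83 mm high.
- slot_floor (a point): Centre of the floor of the caddy's free compartment, 5 mm above the table and 50 mm below the rim; axes as the caddy.
- jar: Amber jar with black cap, 64 mm across, 85 mm high; origin at its underside. Leave alone.
- beaker: Glass beaker, 68 mm across, 85 mm high; origin at its underside. Leave alone.
- vial: Small capped bottle, 36 mm across, 65 mm high; origin at its underside. Leave alone.
There are look-alikes about, which are no part of the job. Leave any blue or red look-alike of the part that bears pack_center alone.

How it is judged:
On the way, in this order (a step that is already met when the one before it is completed fails the run):
1. the rectangular pack is held clear of its peg, its centre more than 15 mm beyond the upturned tip (x of pack_center in the frame of stand below -0.08 m and contact force between pack and the fingers above 0.5 N and contact force between pack and stand below 0.2 N), for 0.1 s.
2. the pack stands on the floor of the free compartment (within 6 mm) while still held (horizontal distance between pack_foot and slot_floor below 0.016 m and z of pack_foot in the frame of caddy below 0.011 m and contact force between pack and the fingers above 0.5 N), for 0.1 s.
At the end, for the whole second after the job is handed in: The rectangular pack stands at rest in the caddy's free compartment, its foot within 16 mm of the floor's centre and 8 mm of the floor's height, leaning less than 0.45 rad, released; the round pack still hangs within 20 mm of where it was (horizontal distance between pack_foot and slot_floor below 0.016 m and z of pack_foot in the frame of caddy below 0.013 m and angle between pack_foot's own z axis and vertical below 0.45 rad and linear speed of pack below 0.02 m/s and contact force between pack and the fingers below 0.05 N and distance of round_pack_center from where it was at the start of the episode below 0.02 m); the robot touches nothing.
It fails at once if the pack is forced against the peg or stand with more than 20 N (contact force between pack and stand above 20 N).
It fails at once if the round pack is moved by more than 30 mm (distance of round_pack_center from where it was at the start of the episode above 0.03 m).
It fails at once if the jar, beaker or vial is moved by more than 30 mm (distance of any of jar, beaker, vial from where it was at the start of the episode above 0.03 m).
It also fails if it takes over 72 s, if anything falls off the work surface, if the arm or the gripper's body presses on something with over 40 N, if the wrist force passes 120 N, or if a joint passes its speed limit or range.

### The arm

A 6-joint arm with a two-finger parallel gripper is mounted at the origin on the work surface. World frame = base frame: x ahead of the robot, y to its left, z up, the work surface at z = 0. Lengths are in m, angles in rad, forces in N, time in s.
With the tool pointing down it reaches from about 0.35 to 0.85 m from the base axis. Payload 8.1 kg.
Tool frame: the origin (TCP) lies midway between the tips of the shut fingers; the grasp point (between the pads) lies 19 mm behind it; z points along the fingers, y is the direction in which the jaws open and shut (so a half turn about z gives the same grasp; the last joint's range is limited). The gripper opens to 93 mm and grips with 3 to 60 N. Pads are 15 mm wide; open, the fingers measure 128 mm over their backs; the gripper's body (75 mm by 188 mm) begins 65 mm behind the grasp point.
Start: joints at [1.166, 0.13, 1.488, -0, 1.523, -0.085], TCP at [0.189, 0.57, 0.219] pointing down, gripper open.
Joint ranges: [-2.96, 2.96], [-0.89, 2.26], [0.02, 2.5], [-1.34, 4.48], [0, 2.73], [-2.66, 2.66]. Speed limits (rad/s): [2.39, 2.39, 2.79, 3.14, 3.14, 3.14].

### API

Orientations are given as a rotation vector (axis times angle).
In Python, from plant import robot gives the robot as it stands. The module is installed in compiled form; this text tells all that it offers.
- The arm moves only by the shell command python3 -m pendant 'ROWS' [FORCE]. ROWS is JSON, a list of rows, each an object with "translation": the shift along the tool's x, y, z in mm, a list of three; "twist": the turn, a rotation vector about the tool's x, y, z in rad, a list of three; "grip": the opening, from -1 (shut) to 1 (fully open). A call has exactly 10 rows; each row shifts and turns the pose as measured when the row begins, along the tool's axes as they then stand; what a row does not reach is not made up. A row lasts 1/10 s, in which the tool goes at most 50 mm and 8.59 degrees, less where a joint would pass 70% of its speed; a pose out of reach is approached as far as the arm can. A call is refused whole if a number of a shift passes 50 or a number of a turn 0.15, either way. A call with a gripper value outside its range is refused whole. The fingers move at their own pace and stop on an object; FORCE is the grip in N (left out, the last holds). Time passes only in rows, so rows that do not move let the fingers close, or fill a call up. It gives the time, the measured TCP pose, the force and the opening at its end, in the units of the state.
- robot.read_state(): the state, without advancing time (a new reading comes with each control period).
- robot.read_camera(name): name is "scene" or "top"; returns (picture, depth): 400x640x3 uint8, red, green, blue; 400x640 float32, m along the optical axis (not along the pixel's ray), 0 where there is no reading.
- robot.camera_info(name): a dict with "vertical_fov" (degrees; the focal length in pixels is half the picture's height over the tangent of half this angle, whatever the lens; pixels are square), "cx", "cy" (the principal point, pixels), "D" ([k1, k2, p1, p2, k3] as OpenCV has them; the pictures are not rectified), "cam_to_world" (4x4, takes a point from camera to world coordinates). Camera axes: x right, y up, looking along -z (the intrinsics and any distortion apply to the point x, -y, -z); pixel columns grow to the right and rows downward; lengths in m; the calibration is good to about 2 mm. A picture is of the moment at which its call begins. camera_info takes no time and is no camera call.
- robot.close_job(): hands the job in, once; it reports no verdict.
The state is a dict: "t": time; "q": joint angles; "dq": joint speeds; "joint_torque": joint torques, N m; "tool_pos": TCP position; "orientation": TCP orientation; "force": force on the tool from outside, world axes, zero at the start; "wrist_torque": the same for the moment, N m; "opening": finger opening in m.
Only numpy, scipy, OpenCV 4.12 (cv2) and the standard library are available. Lean on these libraries where they do the work, as an engineer would, in place of code of your own. Each camera call takes 0.05 s, during which the arm holds its last target. There are 200 camera calls.

## Working session

There is one attempt and no reset: what is moved stays moved. The work goes in short steps, Python scripts to look and compute and a shell command to move; the robot and the scene stay as the last step left them, time stands still between calls to the robot, and variables do not carry over. Pictures are saved under pics/ and viewed, about 8 in all and at most 12, crops included, and the job is handed in when it is done.

```bash
mkdir -p pics
cat > h.py <<'E'
import numpy as np, cv2
from plant import robot
from scipy.spatial.transform import Rotation as R
def K(n):
    i=robot.camera_info(n); f=200/np.tan(np.radians(i["vertical_fov"])/2)
    return np.array([[f,0,i["cx"]],[0,f,i["cy"]],[0,0,1]]),np.array(i["D"],float),np.array(i["cam_to_world"])
def ray(n,uv):
    k,d,T=K(n); p=cv2.undistortPoints(np.array(uv,float).reshape(-1,1,2),k,d)[:,0]
    v=np.c_[p[:,0],-p[:,1],-np.ones(len(p))]@T[:3,:3].T
    return T[:3,3],v   # point = o + v*depth
def plane(n,uv,z):
    o,v=ray(n,uv); return o+v*((z-o[2])/v[:,2])[:,None]
def cloud(n,dep):
    vv,uu=np.mgrid[0:400,0:640]; o,v=ray(n,np.c_[uu.ravel(),vv.ravel()])
    P=o+v*dep.ravel()[:,None]; P[dep.ravel()==0]=np.nan
    return P.reshape(400,640,3)
def proj(n,P):
    k,d,T=K(n); q=(np.atleast_2d(P)-T[:3,3])@T[:3,:3]; q=q*[1,-1,-1]
    return cv2.projectPoints(q,np.zeros(3),np.zeros(3),k,d)[0][:,0]
def shot(n,tag):
    im,d=robot.read_camera(n); np.savez(f"{tag}.npz",im=im,d=d); cv2.imwrite(f"pics/{tag}.png",im[:,:,::-1]); return im,d
E
python3 - <<'E'
from h import *
for n in("scene","top"):
    shot(n,n+"0"); print(n,K(n)[0][0,0],K(n)[1],K(n)[2].round(3).tolist())
s=robot.read_state();print(s)
print(R.from_rotvec(s["orientation"]).as_matrix().round(3))
E
```

```text
scene 396.75444968272024 [0.00414515 0.         0.         0.         0.        ] [[-0.115, -0.817, 0.565, 1.259], [0.993, -0.092, 0.07, 0.061], [-0.005, 0.569, 0.822, 1.121], [0.0, 0.0, 0.0, 1.0]]
top 405.6042064853156 [-0.05321016  0.          0.          0.          0.        ] [[0.021, 0.991, -0.135, 0.428], [-0.999, 0.016, -0.033, -0.035], [-0.031, 0.136, 0.99, 1.139], [0.0, 0.0, 0.0, 1.0]]
{'t': 0.1, 'q': array([ 1.16556003e+00,  1.31076886e-01,  1.48912987e+00,  8.37312159e-07,
        1.52299584e+00, -8.54032677e-02]), 'dq': array([-1.48013639e-03, -2.15641025e-03, -2.40307976e-05, -3.58456568e-04,
        1.44619994e-03, -1.19494730e-03]), 'joint_torque': array([ 6.15537720e-04, -5.61342716e+01, -4.93094480e+01,  7.70336506e-02,
        2.91993778e-02, -5.52738049e-05]), 'tool_pos': array([0.18843007, 0.56912444, 0.21771982]), 'orientation': array([-5.00191494e-01, -3.10111999e+00,  2.45254746e-03]), 'force': array([ 0.71923752, -0.8389754 ,  0.07814989]), 'wrist_torque': array([ 0.04903616, -0.03139141,  0.04841482]), 'opening': 0.09283656424183169}
[[-0.949  0.314 -0.001]
 [ 0.314  0.949 -0.001]
 [ 0.    -0.002 -1.   ]]
```

View pics/scene0.png

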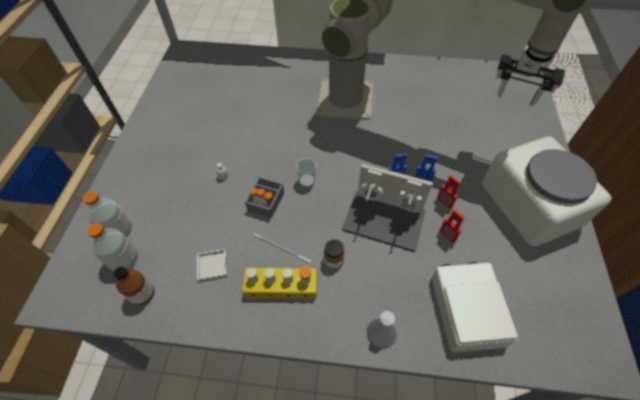

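View pics/top0.png

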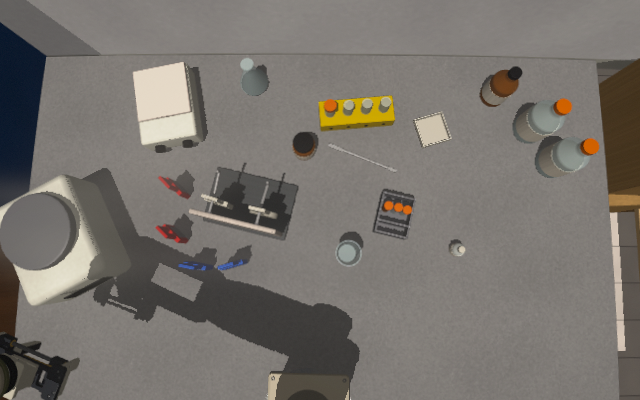

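The scene view shows the stand at about (390,205), the caddy at (265,197), the beaker at (306,172), the jar at (333,253) and the vial at (221,171). In the top view, the stand is at (250,205) and the caddy at (394,213). Next I'll zoom in on these.

Run:
```python
from h import *
a=np.load("scene0.npz")["im"];b=np.load("top0.npz")["im"]
f=lambda im,x,y,w,h,s:cv2.resize(im[y:y+h,x:x+w],None,fx=s,fy=s,interpolation=cv2.INTER_CUBIC)
A=f(a,340,150,130,100,3);A=cv2.resize(A,(400,300));C=cv2.resize(f(a,230,150,100,75,4),(400,300))
B=cv2.resize(f(b,180,155,130,97,4),(400,300));D=cv2.resize(f(b,350,175,80,60,5),(400,300))
cv2.imwrite("pics/z.png",np.vstack([np.hstack([A,C]),np.hstack([B,D])])[:,:,::-1])
t=np.load("top0.npz")["d"];P=cloud("top",t);P2=cloud("scene",np.load("scene0.npz")["d"])
# heights grid
for n,Q in(("top",P),("scene",P2)):
    z=Q[...,2]; print(n,np.isnan(z).mean(), np.nanmedian(z[180:230,300:330]))
Q=P; m=(Q[...,2]>0.14)&(Q[...,2]<0.26)
mm=np.zeros_like(m);mm[160:245,180:310]=1
for y in range(165,245,4): print(y,[int(1000*v) if v==v else -1 for v in Q[y,186:300:6,2]])
```

```text
top 0.0040078125 -0.0003390062730337373
scene 0.00403515625 0.0001611466606062928
165 [0, -2, 0, -2, 0, -4, 0, 0, 1, -1, 0, -1, -1, 1, 0, -2, -4, -1, 6]
169 [0, 0, 0, 0, 1, -3, 10, 9, 0, -1, 0, 1, 0, 0, 4, 0, 0, 3, -2]
173 [0, -2, -3, 1, 0, 11, 7, 10, 13, 14, -1, -1, 2, 1, 1, -5, 0, -1, 0]
177 [3, -2, -1, -3, 0, 13, 14, 10, 10, 11, 14, 13, 12, -2, -2, 0, 3, -2, 0]
181 [-4, -3, 0, 1, 3, 173, 6, 10, 14, 10, 10, 8, 10, 12, 16, 10, -2, 1, -1]
185 [-3, -2, 1, 2, -1, 169, 13, 16, 14, 11, 11, 10, 14, 10, 12, 9, 6, 9, 10]
189 [0, 0, 0, 0, -3, 171, 11, 10, 14, 7, 13, 13, 10, 12, 12, 15, 17, 12, 12]
193 [18, 1, 0, -2, 11, 11, 11, 12, 12, 12, 11, 11, 9, 161, 9, 11, 9, 13, 13]
197 [16, 0, 1, 203, 204, 11, 11, 7, 13, 14, 10, 15, 12, 160, 9, 13, 12, 15, 8]
201 [-3, -1, -1, 4, 141, 204, 156, 13, 12, 13, 13, 14, 13, 160, 13, 11, 13, 13, 14]
205 [0, -5, -1, -2, 167, 13, 139, 127, 10, 12, 15, 12, 15, 13, 12, 10, 14, 8, 1]
209 [3, 165, 5, 0, 165, 12, 10, 10, 12, 8, 14, 202, 205, 203, 11, 10, 9, 8, 3]
213 [0, 167, 167, 174, 168, 15, 16, 11, 12, 12, 12, 108, 165, 178, 134, 10, 13, 5, -1]
217 [4, 3, 0, 158, 169, 170, 168, 12, 10, 13, 13, 14, 170, 9, 110, 114, 13, 9, -2]
221 [1, 5, -2, 8, 12, 15, 170, 171, 170, 168, 8, 12, 167, 11, 12, 15, 11, 8, 3]
225 [-3, -3, 0, -1, -1, -2, 7, 12, 78, 168, 169, 169, 165, 9, 9, 12, 10, 10, -1]
229 [0, 1, 4, 1, 0, 0, 0, 2, 0, 15, 9, 132, 170, 168, 169, 14, 15, -1, 1]
233 [1, 4, -2, 1, 1, -2, 2, 4, 0, -3, -2, 0, 11, 11, 165, 149, 15, -3, 0]
237 [2, 0, 0, -1, 0, 3, 0, -5, 0, -1, 1, -1, 2, 0, 12, 10, 14, 0, -3]
241 [12, 3, 0, -1, 1, 0, 0, 0, -1, 0, 1, -3, 0, -3, 2, 0, 0, 0, 1]
```

View pics/z.png

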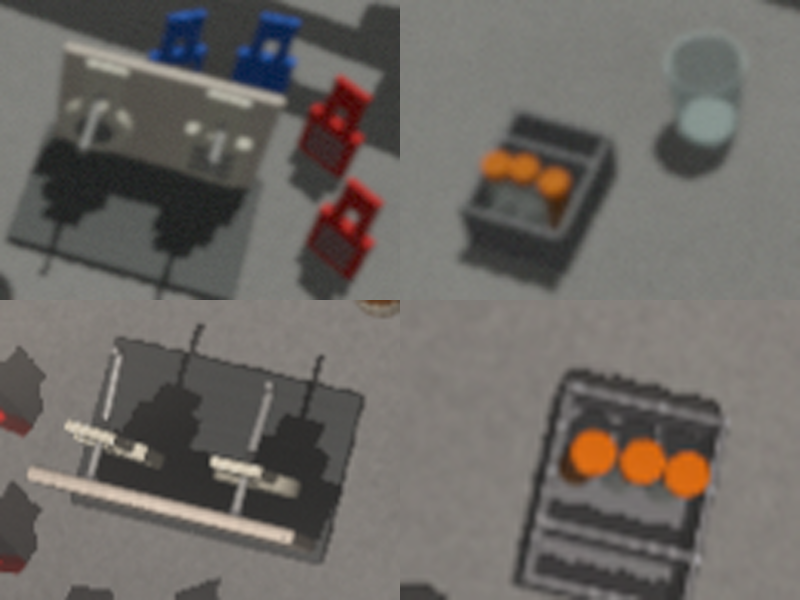

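Going by shadow and depth, the rectangular pack looks like the left one in the top view (world +y). Its shoulders are flat at z≈140 mm, while the other pack's fall to 110. Next I'll fit frames for the stand and caddy.

```bash
cat > fit.py <<'E'
from h import *
P=cloud("top",np.load("top0.npz")["d"]);S=cloud("scene",np.load("scene0.npz")["d"])
# stand: board top edge from top view
T=P[150:250,175:310].reshape(-1,3); T=T[~np.isnan(T).any(1)]
b=T[(T[:,2]>.163)&(T[:,2]<.177)]
(c,(w,h),ang)=None or (0,(0,0),0)
def line(p):
    l=cv2.fitLine(p.astype(np.float32),cv2.DIST_HUBER,0,1e-4,1e-4).ravel();return l[2:],l[:2]
# RANSAC-like: keep points close to line, refit
o,d=line(b[:,:2])
for t in(.03,.015,.008,.006):
    r=(b[:,:2]-o)@np.array([-d[1],d[0]]); o,d=line(b[np.abs(r)<t][:,:2])
r=(b[:,:2]-o)@np.array([-d[1],d[0]]);e=b[np.abs(r)<.008]
ys=(e[:,:2]-o)@d; print("edge n",len(e),"len",np.ptp(ys),"thick",np.percentile(r[np.abs(r)<.008],[2,98]),d)
# foot rectangle
f=T[(T[:,2]>.007)&(T[:,2]<.017)]
E
python3 - <<'E'
from fit import *
d=d*np.sign(-d[1]); # stand y ~ -world y
X=np.array([d[1],-d[0]])  # x = y rotated -90
print("stand y",d,"x",X)
u=T[:,:2]@d; v=T[:,:2]@X
be=e[:,:2]; print("board x range",np.percentile(be@X,[2,50,98]),"y range",np.percentile(be@d,[0,1,99,100]))
fu,fv=f[:,:2]@d,f[:,:2]@X; print("foot y",np.percentile(fu,[.5,99.5]),"x",np.percentile(fv,[.5,99.5]))
y0=np.mean(np.percentile(be@d,[1,99]));print("yaw",np.arctan2(X[1],X[0]))
# local frame with x front face = +0.04
xf=np.percentile(be@X,2)
for name,Q in(("top",P),("scene",S)):
    q=Q.reshape(-1,3);ly=q[:,:2]@d-y0;lx=q[:,:2]@X-xf  # dist from face (neg)
    for yc in(-.06,.06):
        m=(abs(ly-yc)<.012)&(lx<-.005)&(lx>-.13)&(q[:,2]>.14)
        k=np.argsort(lx[m]);print(name,yc,[(int(1000*a),int(1000*bb),int(1000*cc)) for a,bb,cc in zip(lx[m][k],ly[m][k],q[m][k,2])])
        m=(abs(ly-yc)<.045)&(lx<-.005)&(lx>-.08)&(q[:,2]>.08)&(q[:,2]<.15)&(name=="top")
        k=np.argsort(ly[m]);print(" case",[(int(1000*a),int(1000*bb),int(1000*cc)) for a,bb,cc in zip(lx[m][k],ly[m][k],q[m][k,2])])
E
```

```text
edge n 454 len 0.22033565841715771 thick [-0.00598822  0.0057392 ] [0.21597828 0.97639817]
stand y [-0.21597828 -0.97639817] x [-0.97639817  0.21597828]
board x range [-0.45722717 -0.45128984 -0.44549975] y range [-0.40354936 -0.40052933 -0.18521148 -0.1832137 ]
foot y [-0.41280461 -0.17311184] x [-0.59703059 -0.4374543 ]
yaw 2.923899
top -0.06 [(-106, -59, 181), (-104, -56, 180), (-104, -59, 189), (-103, -60, 193), (-103, -57, 175), (-103, -56, 189), (-102, -57, 193), (-101, -60, 191), (-101, -56, 186), (-100, -62, 193), (-100, -56, 176), (-99, -58, 178), (-99, -56, 193), (-99, -60, 179), (-99, -59, 193), (-98, -61, 192), (-97, -56, 180), (-97, -60, 177), (-96, -62, 177), (-94, -56, 179), (-94, -58, 179), (-94, -62, 176), (-93, -57, 176), (-92, -59, 176), (-91, -60, 179), (-90, -56, 174), (-90, -59, 175), (-89, -60, 177), (-87, -58, 175), (-87, -64, 170), (-87, -60, 177), (-85, -57, 175), (-84, -59, 177), (-84, -62, 176), (-82, -56, 176), (-82, -59, 176), (-81, -61, 177), (-80, -56, 174), (-79, -58, 177), (-79, -61, 173), (-78, -57, 169), (-77, -58, 175), (-77, -60, 175), (-75, -57,
[... 12196 characters left out ...]
58), (-38, 70, 146), (-38, 48, 145), (-38, 71, 190), (-38, 50, 194), (-38, 70, 141), (-38, 55, 182), (-38, 69, 167), (-38, 55, 207), (-38, 52, 184), (-38, 63, 169), (-38, 49, 180), (-37, 61, 204), (-37, 69, 161), (-37, 52, 178), (-37, 54, 202), (-37, 57, 200), (-37, 56, 191), (-37, 60, 194), (-37, 71, 185), (-37, 65, 183), (-37, 58, 205), (-37, 53, 192), (-37, 68, 151), (-37, 67, 205), (-37, 69, 199), (-37, 50, 163), (-36, 67, 140), (-36, 70, 203), (-36, 58, 174), (-36, 49, 202), (-36, 68, 144), (-36, 55, 140), (-35, 64, 204), (-34, 68, 207), (-34, 65, 148), (-34, 62, 204), (-34, 52, 203), (-33, 71, 204), (-33, 50, 204), (-33, 59, 204), (-32, 58, 159), (-31, 56, 202), (-5, 57, 171)]
 case []
```

The rectangular pack is on peg_a, which is bent up about 0.17 rad, with its tip top near z=192.5 mm. Its tab is about 35 mm from the board face. Now the caddy, plus the pack's world pose.

Run:
```python
from fit import *
d=d*np.sign(-d[1]); X=np.array([d[1],-d[0]])
xf=np.percentile(e[:,:2]@X,2); y0=np.mean(np.percentile(e[:,:2]@d,[1,99]))
W=lambda lx,ly:(xf+lx)*X+(y0+ly)*d
print("pack tab",W(-.035,-.060),"tip",W(-.101,-.059),"round",W(-.035,.06),"yaw",np.arctan2(X[1],X[0]))
def slope(P):
  q=P.reshape(-1,3);ly=q[:,:2]@d-y0;lx=q[:,:2]@X-xf
  m=(abs(ly+.059)<.0035)&(lx<-.05)&(lx>-.093)&(q[:,2]>.15)&(q[:,2]<.185);return np.polyfit(lx[m],q[m,2],1)
for Q in(P,S):
  s=slope(Q);print("peg top fit slope",s[0],"at -.045",np.polyval(s,-.045),"at -.095",np.polyval(s,-.095))
# caddy
for n,Q,(r0,r1,c0,c1) in(("top",P,(180,248,365,425)),("scene",S,(165,230,235,295))):
  C=Q[r0:r1,c0:c1].reshape(-1,3);C=C[~np.isnan(C).any(1)]
  k=C[(C[:,2]>.047)&(C[:,2]<.063)]
  (c,(w,h),a)=cv2.minAreaRect((k[:,:2]*1000).astype(np.float32));print(n,"rim",c,w,h,a,len(k))
  a=np.radians(a if w>h else a+90);u=np.array([np.cos(a),np.sin(a)]);u*=np.sign(u[0])
  t=(k[:,:2]*1000-c)@u;v=(k[:,:2]*1000-c)@[-u[1],u[0]]
  print(" u",u,np.histogram(t[abs(v)<35],np.arange(-58,60,4)))
for nm,(u0,v0),z in(("jar",(305,142),.085),("beaker",(348,247),.085),("vial",(457,248),.065)):print(nm,plane("top",[(u0,v0)],z))
```

```text
edge n 454 len 0.22033565841715771 thick [-0.00598822  0.0057392 ] [0.21597828 0.97639817]
pack tab [0.55682206 0.23823164] tip [0.62104836 0.22300067] round [0.53090466 0.12106386] yaw 2.923899
peg top fit slope -0.2142395328810855 at -.045 0.1673055405634678 at -.095 0.17801751720752207
peg top fit slope -0.222301132138563 at -.045 0.16705347246609858 at -.095 0.17816852907302672
top rim (537.6195678710938, -223.82620239257812) 91.76811218261719 111.29833984375 77.63653564453125 391
 u [ 0.97680901 -0.21411249] (array([11, 35,  5,  0,  0,  0,  0,  0, 33, 25,  0,  0,  0,  0,  0,  0,  9,
        7,  2,  1,  0,  0,  0,  0,  0,  0,  1, 46, 14]), array([-58, -54, -50, -46, -42, -38, -34, -30, -26, -22, -18, -14, -10,
        -6,  -2,   2,   6,  10,  14,  18,  22,  26,  30,  34,  38,  42,
        46,  50,  54,  58]))
scene rim (537.7125244140625, -224.99874877929688) 91.45042419433594 116.65986633300781 77.4833984375 341
 u [ 0.97623325 -0.21672249] (array([ 3, 26, 20,  0,  0,  0,  0,  0,  9, 28, 15,  0,  0,  0,  0,  0,  0,
        0,  1,  6, 15, 27,  2,  0,  0,  0,  0, 16, 35]), array([-58, -54, -50, -46, -42, -38, -34, -30, -26, -22, -18, -14, -10,
        -6,  -2,   2,   6,  10,  14,  18,  22,  26,  30,  34,  38,  42,
        46,  50,  54,  58]))
jar [[0.72630059 0.01930678 0.085     ]]
beaker [[ 0.44901689 -0.09802196  0.085     ]]
vial [[ 0.45173277 -0.3850576   0.065     ]]
```

Caddy free compartment: centre ≈(0.5015, -0.2163), yaw -12.4°. That matches the pack's thickness axis, so no extra yaw is needed. First I rotate the tool 84° and narrow the gripper.

```bash
python3 -m pendant '[{"translation":[0,0,-4],"twist":[0,0,0.147],"grip":-0.55},{"translation":[0,0,-4],"twist":[0,0,0.147],"grip":-0.55},{"translation":[0,0,-4],"twist":[0,0,0.147],"grip":-0.55},{"translation":[0,0,-4],"twist":[0,0,0.147],"grip":-0.55},{"translation":[0,0,-4],"twist":[0,0,0.147],"grip":-0.55},{"translation":[0,0,-4],"twist":[0,0,0.147],"grip":-0.55},{"translation":[0,0,-4],"twist":[0,0,0.147],"grip":-0.55},{"translation":[0,0,-4],"twist":[0,0,0.147],"grip":-0.55},{"translation":[0,0,-4],"twist":[0,0,0.147],"grip":-0.55},{"translation":[0,0,-4],"twist":[0,0,0.147],"grip":-0.55}]' 6
cat > go.py <<'E'
import sys; from h import *
# shift and turn in tool axes to reach target TCP xyz (mm), jaw axis yaw -12.4 deg, pitch p about tool x
s=robot.read_state();M=R.from_rotvec(s["orientation"]);a=-12.4*np.pi/180
p=float(sys.argv[4]) if len(sys.argv)>4 else 0
y=np.array([np.cos(a),np.sin(a),0]);z=np.array([0,0,-1.]);G=R.from_matrix(np.c_[np.cross(y,z),y,z])*R.from_rotvec([p,0,0])
t=np.array([float(v) for v in sys.argv[1:4]])
print("t",round(s["t"],2),"tcp",(s["tool_pos"]*1000).round(1),"open",round(s["opening"]*1000,1),"F",s["force"].round(2))
print("shift mm",M.inv().apply(t-s["tool_pos"]*1000).round(1),"twist",(M.inv()*G).as_rotvec().round(4))
E
python3 go.py 300 330 250; python3 go.py 557 238 250
```

```text
t: 1.1
tool_pos: [0.1869, 0.5657, 0.2516]
orientation: [2.475, 1.923, -0.02]
force: [-0.6, 0.2, 0.1]
opening: 0.0218
t 1.1 tcp [186.9 565.7 251.6] open 21.8 F [-0.65  0.21  0.12]
shift mm [-200.5  167.8    4.2] twist [-0.0025  0.0146 -0.0332]
t 1.1 tcp [186.9 565.7 251.6] open 21.8 F [-0.65  0.21  0.12]
shift mm [-226.1  439.6    3.9] twist [-0.0025  0.0146 -0.0332]
```

```bash
python3 -m pendant '[{"translation":[-40,33,0],"twist":[0,0.0146,-0.033],"grip":-0.55},{"translation":[-40,33,0],"twist":[0,0,0],"grip":-0.55},{"translation":[-40,33,0],"twist":[0,0,0],"grip":-0.55},{"translation":[-40,33,0],"twist":[0,0,0],"grip":-0.55},{"translation":[-40,33,0],"twist":[0,0,0],"grip":-0.55},{"translation":[-5,45,0],"twist":[0,0,0],"grip":-0.55},{"translation":[-5,45,0],"twist":[0,0,0],"grip":-0.55},{"translation":[-5,45,0],"twist":[0,0,0],"grip":-0.55},{"translation":[-5,45,0],"twist":[0,0,0],"grip":-0.55},{"translation":[-5,30,0],"twist":[0,0,0],"grip":-0.55}]'
python3 go.py 557 238 230
```

```text
t: 2.1
tool_pos: [0.5, 0.261, 0.2433]
orientation: [-2.451, -1.965, 0.018]
force: [-0.6, 0.7, 0.0]
opening: 0.0212
t 2.1 tcp [500.  261.  243.3] open 21.2 F [-0.62  0.67  0.02]
shift mm [-10.   60.8  12.9] twist [-0.0073  0.0087 -0.0027]
```

```bash
python3 -m pendant '[{"translation":[-3,20,2],"twist":[-0.007,0.009,-0.003],"grip":-0.55},{"translation":[-3,20,4],"twist":[0,0,0],"grip":-0.55},{"translation":[-3,15,4],"twist":[0,0,0],"grip":-0.55},{"translation":[-1,6,2],"twist":[0,0,0],"grip":-0.55},{"translation":[0,0,0],"twist":[0,0,0],"grip":-0.55},{"translation":[0,0,0],"twist":[0,0,0],"grip":-0.55},{"translation":[0,0,0],"twist":[0,0,0],"grip":-0.55},{"translation":[0,0,0],"twist":[0,0,0],"grip":-0.55},{"translation":[0,0,0],"twist":[0,0,0],"grip":-0.55},{"translation":[0,0,0],"twist":[0,0,0],"grip":-0.55}]'
python3 go.py 557 238 176
python3 - <<'E'
from h import *
im,d=shot("scene","s1"); im2,_=shot("top","t1")
x,y=proj("scene",[.557,.238,.2])[0].astype(int);x2,y2=proj("top",[.557,.238,.2])[0].astype(int);print(x,y,x2,y2)
c=lambda im,x,y:cv2.resize(im[y-30:y+30,x-40:x+40],(400,300),interpolation=cv2.INTER_CUBIC)
cv2.imwrite("pics/z1.png",np.hstack([c(im,x,y),c(im2,x2,y2)])[:,:,::-1])
E
```

```text
t: 3.1
tool_pos: [0.5597, 0.235, 0.2276]
orientation: [-2.449, -1.964, 0.007]
force: [1.0, 0.9, 0.4]
opening: 0.0209
t 3.1 tcp [559.7 235.  227.6] open 20.9 F [0.99 0.91 0.38]
shift mm [ 2.5 -3.1 51.6] twist [-0.0047  0.0022 -0.0028]
413 182 208 197
```

View pics/z1.png

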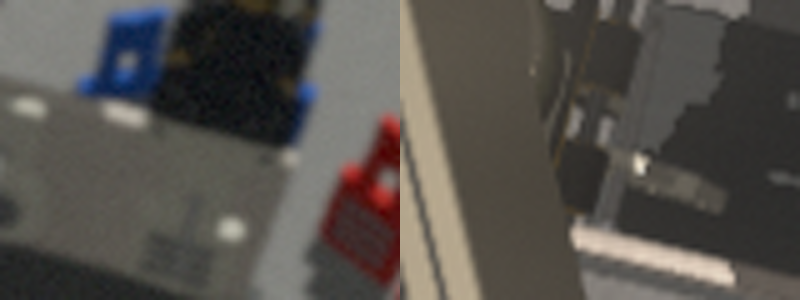

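The crops are partly hidden by the gripper, but it sits over the tab (about (413,182) in scene) as planned. I'll descend.

```bash
python3 -m pendant '[{"translation":[1.5,-1.5,5],"twist":[-0.0045,0.002,-0.003],"grip":-0.57},{"translation":[1,-1.5,6],"twist":[0,0,0],"grip":-0.57},{"translation":[0,0,7],"twist":[0,0,0],"grip":-0.57},{"translation":[0,0,7],"twist":[0,0,0],"grip":-0.57},{"translation":[0,0,7],"twist":[0,0,0],"grip":-0.57},{"translation":[0,0,7],"twist":[0,0,0],"grip":-0.57},{"translation":[0,0,5],"twist":[0,0,0],"grip":-0.57},{"translation":[0,0,4],"twist":[0,0,0],"grip":-0.57},{"translation":[0,0,2],"twist":[0,0,0],"grip":-0.57},{"translation":[0,0,0],"twist":[0,0,0],"grip":-0.57}]'
python3 go.py 557 238 176
```

```text
t: 4.2
tool_pos: [0.5564, 0.2379, 0.1715]
orientation: [-2.448, -1.968, 0.003]
force: [-0.3, -0.6, 0.1]
opening: 0.0198
t 4.2 tcp [556.4 237.9 171.5] open 19.8 F [-0.32 -0.6   0.08]
shift mm [ 0.2  0.6 -4.5] twist [-0.0019  0.0013  0.0002]
```

```bash
python3 -m pendant '[{"translation":[0,0.6,-3],"twist":[0,0,0],"grip":-0.57},{"translation":[0,0,-1],"twist":[0,0,0],"grip":-0.57},{"translation":[0,0,0],"twist":[0,0,0],"grip":-1},{"translation":[0,0,0],"twist":[0,0,0],"grip":-1},{"translation":[0,0,0],"twist":[0,0,0],"grip":-1},{"translation":[0,0,0],"twist":[0,0,0],"grip":-1},{"translation":[0,0,0],"twist":[0,0,0],"grip":-1},{"translation":[0,0,0],"twist":[0,0,0],"grip":-1},{"translation":[0,0,0],"twist":[0,0,0],"grip":-1},{"translation":[0,0,0],"twist":[0,0,0],"grip":-1}]' 6
python3 go.py 557 238 187
```

```text
t: 5.2
tool_pos: [0.5578, 0.238, 0.1773]
orientation: [2.448, 1.969, -0.0]
force: [-0.0, -0.4, 0.1]
opening: 0.0082
t 5.2 tcp [557.8 238.  177.3] open 8.2 F [-0.02 -0.37  0.14]
shift mm [-0.2 -0.8 -9.7] twist [0.0001 0.0001 0.0001]
```

Gripped (8.2 mm opening). Next: raise about 12 mm so the peg sits mid-slot.

```bash
python3 -m pendant '[{"translation":[0,0,-2],"twist":[0,0,0],"grip":-1},{"translation":[0,0,-2],"twist":[0,0,0],"grip":-1},{"translation":[0,0,-2],"twist":[0,0,0],"grip":-1},{"translation":[0,0,-2],"twist":[0,0,0],"grip":-1},{"translation":[0,0,-2],"twist":[0,0,0],"grip":-1},{"translation":[0,0,-1],"twist":[0,0,0],"grip":-1},{"translation":[0,0,0],"twist":[0,0,0],"grip":-1},{"translation":[0,0,0],"twist":[0,0,0],"grip":-1},{"translation":[0,0,0],"twist":[0,0,0],"grip":-1},{"translation":[0,0,0],"twist":[0,0,0],"grip":-1}]' 6
cat > peg.py <<'E'
import sys,subprocess; from h import *
o,z,th=map(float,sys.argv[1:4]) # slot centre: out from board, height (mm), tilt
to=o-22.8*np.sin(th);tz=z+22.8*np.cos(th);xy=np.array([556.8,238.2])+(to-35)*np.array([.9764,-.216])
subprocess.run(["python3","go.py",*map(str,[*xy,tz,-th])])
s=robot.read_state();M=R.from_rotvec(s["orientation"]).as_matrix();q=s["tool_pos"]*1000+22.8*M[:,2]
print("slot now out",35+(q[:2]-[556.8,238.2])@[.9764,-.216],"lat",(q[:2]-[556.8,238.2])@[.216,.9764],"z",q[2])
E
python3 peg.py 65 173 0.2
```

```text
t: 6.2
tool_pos: [0.5578, 0.238, 0.1894]
orientation: [2.448, 1.969, 0.0]
force: [0.6, 0.5, -0.6]
opening: 0.0077
t 6.2 tcp [557.8 238.  189.4] open 7.7 F [ 0.56  0.46 -0.56]
shift mm [-0.1 24.4 -5.9] twist [-1.998e-01  1.000e-04  1.000e-04]
this script no longer has the robotException ignored in: <_io.TextIOWrapper mode='rw' encoding='UTF-8'>
Traceback (most recent call last):
BrokenPipeError: [Errno 32] Broken pipe
```

```bash
python3 - <<'E'
s=open("peg.py").read().replace('subprocess.run(["python3","go.py",*map(str,[*xy,tz,-th])])','sys.argv=["",*map(str,[*xy,tz,-th])];exec(open("go.py").read())')
open("peg.py","w").write(s)
E
python3 -m pendant '[{"translation":[0,3.1,-0.4],"twist":[-0.025,0,0],"grip":-1},{"translation":[0,3.1,-0.4],"twist":[-0.025,0,0],"grip":-1},{"translation":[0,3.1,-0.4],"twist":[-0.025,0,0],"grip":-1},{"translation":[0,3.1,-0.4],"twist":[-0.025,0,0],"grip":-1},{"translation":[0,3.1,-0.4],"twist":[-0.025,0,0],"grip":-1},{"translation":[0,3.1,-0.4],"twist":[-0.025,0,0],"grip":-1},{"translation":[0,3.1,-0.4],"twist":[-0.025,0,0],"grip":-1},{"translation":[0,3,-0.4],"twist":[-0.025,0,0],"grip":-1},{"translation":[0,0,0],"twist":[0,0,0],"grip":-1},{"translation":[0,0,0],"twist":[0,0,0],"grip":-1}]'
python3 peg.py 85 180 0.2
```

```text
t: 7.2
tool_pos: [0.5831, 0.2327, 0.1955]
orientation: [2.309, 1.859, 0.204]
force: [-0.1, -0.2, -0.4]
opening: 0.0081
t 7.2 tcp [583.1 232.7 195.5] open 8.1 F [-0.14 -0.21 -0.4 ]
shift mm [-0.3 19.6 -2.6] twist [ 0.0188 -0.0004  0.0011]
slot now out 66.81980460330284 lat 0.2917998536980315 z 173.26898333799494
```

Run:
```python
from h import *
im,d=shot("scene","s2");q=cloud("scene",d).reshape(-1,3)*1000
U=np.array([.9764,-.216]);L=np.array([.216,.9764])
o=35+(q[:,:2]-[556.8,238.2])@U;l=(q[:,:2]-[556.8,238.2])@L;z=q[:,2]
m=(abs(l)<5)&(o>92)&(o<112)&(z>165)&(z<205);print("tip",len(z[m]),np.sort(z[m])[-8:].round(1),"o",o[m].min(),o[m].max(),"lat",np.median(l[m]))
m=(abs(l)<3.5)&(o>50)&(o<97)&(z>155)&(z<190);k=np.argsort(o[m]);print("peg",np.c_[o[m],z[m]][k].round(0).astype(int).tolist())
for s in(-1,1):
  m=(l*s>10)&(l*s<19)&(o>40)&(o<90)&(z>150)&(z<235);print("tab side",s,len(z[m]),np.sort(z[m])[-8:].round(1),"fit o(z)",np.polyfit(z[m],o[m],1))
for lo,hi in((8,19),(-19,-8),(20,30),(-30,-20)):
  m=(l>lo)&(l<hi)&(o>40)&(o<95)&(z>125)&(z<235);print(lo,np.histogram(z[m],range(125,236,10))[0])
m=(o>40)&(o<90)&(z>175)&(z<200)&(abs(l)<30);print("lat range",np.percentile(l[m],[1,99]))
x,y=proj("scene",[.59,.235,.19])[0].astype(int)
cv2.imwrite("pics/z2.png",cv2.resize(im[y-35:y+40,x-50:x+50],(800,600),interpolation=cv2.INTER_CUBIC)[:,:,::-1])
```

```text
tip 13 [185.4 185.8 188.2 190.  190.8 191.3 191.4 195.5] o 99.19489071935172 108.29139053673157 lat -0.4513706308947316
peg [[52, 167], [56, 169], [60, 169], [61, 173], [61, 169], [63, 170], [66, 190], [66, 172], [66, 160], [67, 171], [68, 190], [68, 175], [71, 172], [72, 175], [75, 174], [75, 170], [77, 176], [78, 156], [80, 175], [80, 174], [83, 175], [85, 177], [85, 176], [87, 176]]
tab side -1 56 [203.3 204.4 205.  206.9 208.1 208.7 209.6 211.6] fit o(z) [ -0.26391872 117.10344747]
tab side 1 56 [202.7 202.9 204.  205.2 207.  207.2 208.3 210.5] fit o(z) [ -0.23870942 113.28896091]
8 [14 11 11 11 11 10 11 12  6  1  0]
-19 [12 11 11 13 10 11 10 10  6  3  0]
20 [ 8  9  9 14  0  0  0  0  0  0  0]
-30 [ 9  8  9 15  0  0  0  0  1  0  0]
lat range [-19.43537119  19.22706185]
```

View pics/z2.png

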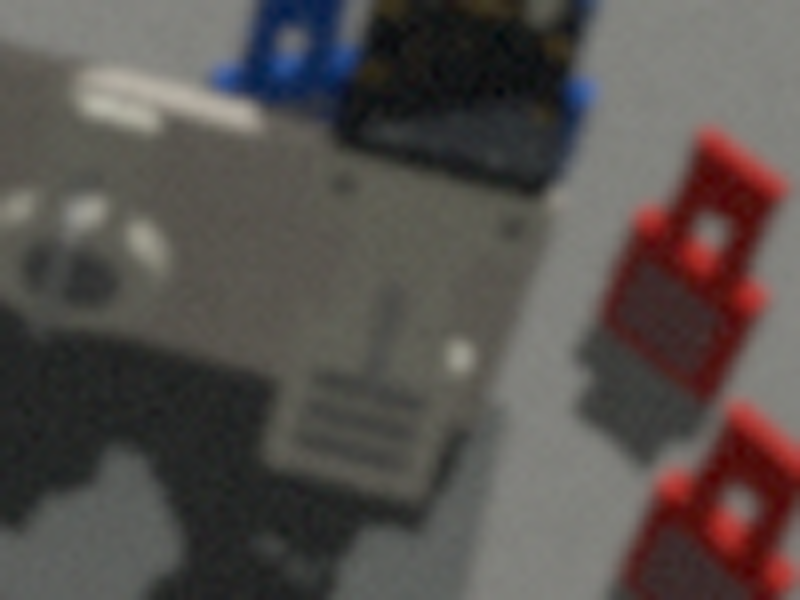

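The picture shows the three-bar pack held (bars around (370,415)) with its face tilted. I'll check its height against the case's top edge.

```bash
python3 - <<'E'
from h import *
q=cloud("scene",np.load("s2.npz")["d"]).reshape(-1,3)*1000
U=np.array([.9764,-.216]);L=np.array([.216,.9764])
o=35+(q[:,:2]-[556.8,238.2])@U;l=(q[:,:2]-[556.8,238.2])@L;z=q[:,2]
m=(abs(l)>21)&(abs(l)<29)&(o>55)&(o<95)&(z>90)&(z<185);k=np.argsort(z[m])[-26:];print(np.c_[o[m],l[m],z[m]][k].round(0).astype(int).tolist());print(z[(abs(l)<29)&(o>60)&(o<105)&(z>60)&(z<150)].min())
E
python3 peg.py 82 179 0.21
```

```text
[[76, -27, 151], [78, 21, 152], [79, -23, 153], [76, -21, 154], [77, 23, 156], [76, 26, 156], [75, 28, 156], [76, -28, 156], [69, 24, 156], [79, -24, 157], [69, 27, 157], [67, 24, 158], [75, -22, 158], [69, -26, 158], [66, -27, 159], [66, 29, 159], [74, 28, 159], [77, -25, 159], [76, 22, 160], [74, -26, 160], [74, -23, 161], [76, 25, 162], [76, -28, 162], [74, 21, 162], [69, 26, 163], [72, -24, 163]]
88.8170333346845
t 7.25 tcp [583.1 232.7 195.5] open 7.7 F [-0.03  0.87 -1.07]
shift mm [-0.3 16.2 -2.3] twist [ 0.0087 -0.0004  0.0009]
slot now out 66.86022895717883 lat 0.2919673700479892 z 173.23617224755614
```

Agreement is within about 1 mm. Moving up to just before the tip.

```bash
python3 -m pendant '[{"translation":[0,2.3,-0.5],"twist":[0.008,0,0],"grip":-1},{"translation":[0,2.3,-0.5],"twist":[0,0,0],"grip":-1},{"translation":[0,2.3,-0.5],"twist":[0,0,0],"grip":-1},{"translation":[0,2.3,-0.5],"twist":[0,0,0],"grip":-1},{"translation":[0,2.3,-0.5],"twist":[0,0,0],"grip":-1},{"translation":[0,2.3,-0.4],"twist":[0,0,0],"grip":-1},{"translation":[0,2.3,0],"twist":[0,0,0],"grip":-1},{"translation":[0,0,0],"twist":[0,0,0],"grip":-1},{"translation":[0,0,0],"twist":[0,0,0],"grip":-1},{"translation":[0,0,0],"twist":[0,0,0],"grip":-1}]'
python3 peg.py 82 180 0.21
```

```text
t: 8.25
tool_pos: [0.5999, 0.2286, 0.202]
orientation: [2.316, 1.862, 0.195]
force: [0.7, 0.1, -0.5]
opening: 0.0079
t 8.25 tcp [599.9 228.6 202. ] open 7.9 F [ 0.66  0.12 -0.52]
shift mm [ 0.  -1.8 -0.7] twist [-0.0009 -0.     -0.    ]
slot now out 83.92280447616751 lat -0.004151983004300419 z 179.7228275596001
```

```bash
python3 -m pendant '[{"translation":[0,1,-0.5],"twist":[0,0,0],"grip":-1},{"translation":[0,2,0],"twist":[0,0,0],"grip":-1},{"translation":[0,2,0],"twist":[0,0,0],"grip":-1},{"translation":[0,2,0],"twist":[0,0,0],"grip":-1},{"translation":[0,2,0],"twist":[0,0,0],"grip":-1},{"translation":[0,2,0],"twist":[0,0,0],"grip":-1},{"translation":[0,1,0],"twist":[0,0,0],"grip":-1},{"translation":[0,0,0],"twist":[0,0,0],"grip":-1},{"translation":[0,0,0],"twist":[0,0,0],"grip":-1},{"translation":[0,0,0],"twist":[0,0,0],"grip":-1}]'
python3 peg.py 96 182.7 0.21
```

```text
t: 9.25
tool_pos: [0.6122, 0.2259, 0.2052]
orientation: [2.316, 1.863, 0.195]
force: [-0.7, 0.6, 0.2]
opening: 0.0082
t 9.25 tcp [612.2 225.9 205.2] open 8.2 F [-0.73  0.59  0.15]
shift mm [ 0.  -0.5  0.1] twist [-0.001   0.0001  0.0001]
slot now out 96.49256210771217 lat -0.010249813542202446 z 182.89654741479498
```

No contact so far, and the tip is entering the slot. Continuing.

```bash
python3 -m pendant '[{"translation":[0,2,0],"twist":[0,0,0],"grip":-1},{"translation":[0,2,0],"twist":[0,0,0],"grip":-1},{"translation":[0,2,0],"twist":[0,0,0],"grip":-1},{"translation":[0,2,0],"twist":[0,0,0],"grip":-1},{"translation":[0,2,0],"twist":[0,0,0],"grip":-1},{"translation":[0,2,0],"twist":[0,0,0],"grip":-1},{"translation":[0,2,0],"twist":[0,0,0],"grip":-1},{"translation":[0,2,0],"twist":[0,0,0],"grip":-1},{"translation":[0,3,0],"twist":[0,0,0],"grip":-1},{"translation":[0,2,0],"twist":[0,0,0],"grip":-1}]'
python3 peg.py 125 188 0.21
```

```text
t: 10.25
tool_pos: [0.6338, 0.2212, 0.2098]
orientation: [2.316, 1.863, 0.195]
force: [-0.2, 0.3, -0.2]
opening: 0.0079
t 10.25 tcp [633.8 221.2 209.8] open 7.9 F [-0.21  0.28 -0.19]
shift mm [-0.1  6.3  0.8] twist [-0.0012  0.0001  0.0003]
slot now out 118.60558021974889 lat 0.04569283479187192 z 187.50610554680983
```

```bash
python3 -m pendant '[{"translation":[0,6,0],"twist":[0,0,0],"grip":-1},{"translation":[0,10,-2],"twist":[0,0,0],"grip":-1},{"translation":[0,10,-4],"twist":[0,0,0],"grip":-1},{"translation":[0,10,-6],"twist":[0,0,0],"grip":-1},{"translation":[0,6,-8],"twist":[0.03,0,0],"grip":-1},{"translation":[0,0,-10],"twist":[0.045,0,0],"grip":-1},{"translation":[0,0,-10],"twist":[0.045,0,0],"grip":-1},{"translation":[0,0,-10],"twist":[0.045,0,0],"grip":-1},{"translation":[0,0,-10],"twist":[0.03,0,0],"grip":-1},{"translation":[0,0,-10],"twist":[0,0,0],"grip":-1}]' 10
python3 go.py 501.5 -216.3 335
```

```text
t: 11.25
tool_pos: [0.6715, 0.2116, 0.2903]
orientation: [2.444, 1.965, 0.005]
force: [0.6, -0.0, -0.5]
opening: 0.0082
t 11.25 tcp [671.5 211.6 290.3] open 8.2 F [ 0.61 -0.05 -0.55]
shift mm [-454.5  -73.9  -44.7] twist [0.0059 0.0009 0.0001]
```

```bash
python3 -m pendant '[{"translation":[-5,0,-14],"twist":[0.006,0,0],"grip":-1},{"translation":[-15,0,-14],"twist":[0,0,0],"grip":-1},{"translation":[-25,-4,-14],"twist":[0,0,0],"grip":-1},{"translation":[-30,-5,0],"twist":[0,0,0],"grip":-1},{"translation":[-30,-5,0],"twist":[0,0,0],"grip":-1},{"translation":[-30,-5,0],"twist":[0,0,0],"grip":-1},{"translation":[-30,-5,0],"twist":[0,0,0],"grip":-1},{"translation":[-30,-5,0],"twist":[0,0,0],"grip":-1},{"translation":[-30,-5,0],"twist":[0,0,0],"grip":-1},{"translation":[-30,-5,0],"twist":[0,0,0],"grip":-1}]'
python3 go.py 501.5 -216.3 250
```

```text
t: 12.25
tool_pos: [0.577, -0.0405, 0.3419]
orientation: [2.432, 1.964, 0.016]
force: [0.8, -0.7, 0.3]
opening: 0.0081
t 12.25 tcp [577.  -40.5 341.9] open 8.1 F [ 0.83 -0.66  0.3 ]
shift mm [-187.6  -38.4   91.5] twist [0.0181 0.0016 0.0042]
```

```bash
python3 -m pendant '[{"translation":[-28,-6,0],"twist":[0.009,0,0.004],"grip":-1},{"translation":[-28,-6,0],"twist":[0.009,0,0],"grip":-1},{"translation":[-28,-6,6],"twist":[0,0,0],"grip":-1},{"translation":[-28,-6,10],"twist":[0,0,0],"grip":-1},{"translation":[-28,-6,15],"twist":[0,0,0],"grip":-1},{"translation":[-20,-4,15],"twist":[0,0,0],"grip":-1},{"translation":[-10,-2,15],"twist":[0,0,0],"grip":-1},{"translation":[-3,0,10],"twist":[0,0,0],"grip":-1},{"translation":[0,0,5],"twist":[0,0,0],"grip":-1},{"translation":[0,0,0],"twist":[0,0,0],"grip":-1}]'
python3 go.py 501.5 -216.3 180
```

```text
t: 13.25
tool_pos: [0.4981, -0.2167, 0.2712]
orientation: [2.44, 1.949, 0.005]
force: [-0.3, 0.7, -0.8]
opening: 0.0081
t 13.25 tcp [ 498.1 -216.7  271.2] open 8.1 F [-0.25  0.68 -0.8 ]
shift mm [ 2.   1.7 91.2] twist [ 0.0168  0.0094 -0.0064]
```

```bash
python3 -m pendant '[{"translation":[1,0.8,6],"twist":[0.0168,0.009,-0.006],"grip":-1},{"translation":[1,0.8,12],"twist":[0,0,0],"grip":-1},{"translation":[0,0,14],"twist":[0,0,0],"grip":-1},{"translation":[0,0,14],"twist":[0,0,0],"grip":-1},{"translation":[0,0,14],"twist":[0,0,0],"grip":-1},{"translation":[0,0,10],"twist":[0,0,0],"grip":-1},{"translation":[0,0,7],"twist":[0,0,0],"grip":-1},{"translation":[0,0,4],"twist":[0,0,0],"grip":-1},{"translation":[0,0,0],"twist":[0,0,0],"grip":-1},{"translation":[0,0,0],"twist":[0,0,0],"grip":-1}]'
python3 go.py 501.5 -216.3 180
python3 - <<'E'
from h import *
im,d=shot("scene","s3");it,dt=shot("top","t3")
q=np.vstack([cloud("scene",d).reshape(-1,3)])*1000
u=np.array([.9768,-.2145]);v=np.array([.2145,.9768])
for n,dd in(("scene",d),("top",dt)):
  q=cloud(n,dd).reshape(-1,3)*1000
  x=(q[:,:2]-[501.5,-216.3])@u;y=(q[:,:2]-[501.5,-216.3])@v;z=q[:,2]
  m=(abs(x)<20)&(abs(y)<45)&(z>66)&(z<145)
  print(n,m.sum(),"x",np.percentile(x[m],[2,10,50,90,98]).round(1),"y",np.percentile(y[m],[2,98]).round(1),"zmin",np.percentile(z[m],[1,5]), "dx/dz,dy",np.polyfit(z[m],x[m],1) if m.sum()>5 else 0)
x,y=proj("scene",[.5015,-.216,.1])[0].astype(int);x2,y2=proj("top",[.5015,-.216,.06])[0].astype(int)
c=lambda im,x,y:cv2.resize(im[y-45:y+45,x-30:x+30],(400,600),interpolation=cv2.INTER_CUBIC)
cv2.imwrite("pics/z3.png",np.hstack([c(im,x,y),c(it,x2,y2)])[:,:,::-1])
E
```

```text
t: 14.25
tool_pos: [0.5016, -0.2122, 0.1828]
orientation: [-2.443, -1.973, 0.001]
force: [0.2, -0.2, -0.5]
opening: 0.0081
t 14.25 tcp [ 501.6 -212.2  182.8] open 8.1 F [ 0.16 -0.24 -0.48]
shift mm [-4.   0.8  2.8] twist [-0.0018 -0.001   0.0043]
scene 257 x [-3.6  2.3  4.9  8.1  9.7] y [-24.9  36.3] zmin [74.60326821 79.13575802] dx/dz,dy [-0.01525985  6.59584865]
top 23 x [-8.1 -7.8 -3.6  1.7  3.6] y [33.5 37.4] zmin [77.22877093 77.49827788] dx/dz,dy [ 0.01390356 -4.56082053]
```

View pics/z3.png

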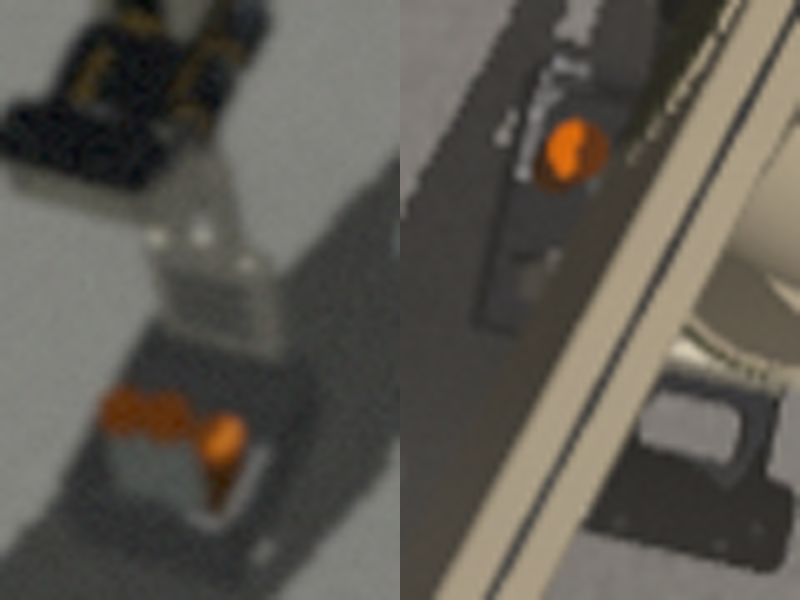

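The left crop shows the pack upright over the free compartment, foot at about (225,340). It's about 5 mm off along y and x is centred, so I'll correct y and go in.

```bash
python3 -m pendant '[{"translation":[-3,0.4,0],"twist":[0,0,0.004],"grip":-1},{"translation":[-2,0.4,0],"twist":[0,0,0],"grip":-1},{"translation":[0,0,5],"twist":[0,0,0],"grip":-1},{"translation":[0,0,9],"twist":[0,0,0],"grip":-1},{"translation":[0,0,9],"twist":[0,0,0],"grip":-1},{"translation":[0,0,9],"twist":[0,0,0],"grip":-1},{"translation":[0,0,8],"twist":[0,0,0],"grip":-1},{"translation":[0,0,6],"twist":[0,0,0],"grip":-1},{"translation":[0,0,2],"twist":[0,0,0],"grip":-1},{"translation":[0,0,0],"twist":[0,0,0],"grip":-1}]'
python3 go.py 501.5 -217.5 116
```

```text
t: 15.35
tool_pos: [0.5013, -0.2178, 0.1308]
orientation: [-2.447, -1.967, 0.0]
force: [-0.9, -0.3, -0.6]
opening: 0.0079
t 15.35 tcp [ 501.3 -217.8  130.8] open 7.9 F [-0.91 -0.26 -0.58]
shift mm [ 0.3  0.1 14.8] twist [-0.0012 -0.0009 -0.0001]
```

```bash
python3 -m pendant '[{"translation":[0,0,3],"twist":[0,0,0],"grip":-1},{"translation":[0,0,3],"twist":[0,0,0],"grip":-1},{"translation":[0,0,3],"twist":[0,0,0],"grip":-1},{"translation":[0,0,2],"twist":[0,0,0],"grip":-1},{"translation":[0,0,1.5],"twist":[0,0,0],"grip":-1},{"translation":[0,0,1],"twist":[0,0,0],"grip":-1},{"translation":[0,0,0.5],"twist":[0,0,0],"grip":-1},{"translation":[0,0,0.5],"twist":[0,0,0],"grip":-1},{"translation":[0,0,0],"twist":[0,0,0],"grip":-1},{"translation":[0,0,0],"twist":[0,0,0],"grip":-1}]'
```

```text
t: 16.35
tool_pos: [0.5023, -0.2183, 0.1166]
orientation: [2.448, 1.968, 0.001]
force: [0.0, 0.1, -0.0]
opening: 0.0078
```

```bash
python3 -m pendant '[{"translation":[0,0,1],"twist":[0,0,0],"grip":-1},{"translation":[0,0,0],"twist":[0,0,0],"grip":-1},{"translation":[0,0,1],"twist":[0,0,0],"grip":-1},{"translation":[0,0,0],"twist":[0,0,0],"grip":-1},{"translation":[0,0,1],"twist":[0,0,0],"grip":-1},{"translation":[0,0,0],"twist":[0,0,0],"grip":-1},{"translation":[0,0,0],"twist":[0,0,0],"grip":-1},{"translation":[0,0,0],"twist":[0,0,0],"grip":-1},{"translation":[0,0,0],"twist":[0,0,0],"grip":-1},{"translation":[0,0,0],"twist":[0,0,0],"grip":-1}]'
```

```text
t: 17.35
tool_pos: [0.5029, -0.2185, 0.1141]
orientation: [2.447, 1.967, 0.003]
force: [-0.2, 0.3, 0.5]
opening: 0.0078
```

```bash
python3 -m pendant '[{"translation":[0,0,1],"twist":[0,0,0],"grip":-1},{"translation":[0,0,0],"twist":[0,0,0],"grip":-1},{"translation":[0,0,1],"twist":[0,0,0],"grip":-1},{"translation":[0,0,0],"twist":[0,0,0],"grip":-1},{"translation":[0,0,0],"twist":[0,0,0],"grip":-1},{"translation":[0,0,0],"twist":[0,0,0],"grip":-1},{"translation":[0,0,0],"twist":[0,0,0],"grip":-1},{"translation":[0,0,0],"twist":[0,0,0],"grip":-1},{"translation":[0,0,0],"twist":[0,0,0],"grip":-1},{"translation":[0,0,0],"twist":[0,0,0],"grip":-1}]'; python3 go.py 501.5 -217.5 114
```

```text
t: 18.35
tool_pos: [0.5042, -0.2187, 0.1141]
orientation: [2.445, 1.966, 0.005]
force: [-0.7, 0.3, 2.1]
opening: 0.008
t 18.35 tcp [ 504.2 -218.7  114.1] open 8.0 F [-0.66  0.29  2.1 ]
shift mm [ 0.6 -2.9  0.1] twist [0.0057 0.0003 0.    ]
```

Floor contact confirmed: descent stopped at z=114.1 and the force is +2.1 N. Releasing and retreating.

```bash
python3 -m pendant '[{"translation":[0,0,0],"twist":[0,0,0],"grip":-0.5},{"translation":[0,0,0],"twist":[0,0,0],"grip":-0.4},{"translation":[0,0,0],"twist":[0,0,0],"grip":-0.4},{"translation":[0,0,0],"twist":[0,0,0],"grip":-0.4},{"translation":[0,0,-4],"twist":[0,0,0],"grip":-0.4},{"translation":[0,0,-6],"twist":[0,0,0],"grip":-0.4},{"translation":[0,0,-10],"twist":[0,0,0],"grip":-0.4},{"translation":[0,0,-12],"twist":[0,0,0],"grip":-0.4},{"translation":[0,0,-15],"twist":[0,0,0],"grip":-0.4},{"translation":[0,0,-15],"twist":[0,0,0],"grip":-0.4}]'
python3 -m pendant '[{"translation":[0,0,-20],"twist":[0,0,0],"grip":-0.4},{"translation":[0,0,-25],"twist":[0,0,0],"grip":-0.4},{"translation":[0,0,-25],"twist":[0,0,0],"grip":-0.4},{"translation":[20,-20,-10],"twist":[0,0,0],"grip":-0.4},{"translation":[30,-20,0],"twist":[0,0,0],"grip":-0.4},{"translation":[30,-20,0],"twist":[0,0,0],"grip":-0.4},{"translation":[30,-20,0],"twist":[0,0,0],"grip":-0.4},{"translation":[10,-5,0],"twist":[0,0,0],"grip":-0.4},{"translation":[0,0,0],"twist":[0,0,0],"grip":-0.4},{"translation":[0,0,0],"twist":[0,0,0],"grip":-0.4}]'
python3 - <<'E'
from h import *
im,d=shot("scene","s4");it,dt=shot("top","t4")
u=np.array([.9768,-.2145]);v=np.array([.2145,.9768])
for n,dd in(("scene",d),("top",dt)):
  q=cloud(n,dd).reshape(-1,3)*1000
  x=(q[:,:2]-[501.5,-216.3])@u;y=(q[:,:2]-[501.5,-216.3])@v;z=q[:,2]
  m=(abs(x)<30)&(abs(y)<45)&(z>62)&(z<160)
  print(n,m.sum(),"x",np.percentile(x[m],[2,50,98]).round(1),"y",np.percentile(y[m],[2,98]).round(1),"z",np.percentile(z[m],[1,99]),"x(z)",np.polyfit(z[m],x[m],1))
  o=(q[:,:2]-[530.9,121.1])@[.9764,-.216];l=(q[:,:2]-[530.9,121.1])@[.216,.9764]
  m=(abs(l)<19)&(abs(o)<20)&(z>190)&(z<215);print(" round tab top",m.sum(),np.median(o[m]),np.median(l[m]),np.median(z[m]))
x,y=proj("scene",[.5015,-.216,.08])[0].astype(int)
cv2.imwrite("pics/z4.png",np.hstack([cv2.resize(im[y-45:y+45,x-30:x+30],(400,600),interpolation=cv2.INTER_CUBIC),cv2.resize(im[140:260,350:430],(400,600))])[:,:,::-1])
E
```

```text
t: 19.35
tool_pos: [0.5023, -0.218, 0.1786]
orientation: [2.448, 1.968, 0.002]
force: [0.3, 0.0, 1.0]
opening: 0.0279
t: 20.35
tool_pos: [0.4467, -0.081, 0.2802]
orientation: [2.433, 1.954, 0.019]
force: [-0.2, 0.2, 0.1]
opening: 0.0281
scene 234 x [-0.5  7.5 10.9] y [-29.7  28.9] z [ 63.13501878 142.68485927] x(z) [-0.02442686  9.26614961]
 round tab top 63 3.10254555527274 0.7221138710602952 200.8733343695528Traceback (most recent call last):
  File "<stdin>", line 8, in <module>
    return _quantile_unchecked(
        a, q, axis, out, overwrite_input, method, keepdims, weights)
    return _ureduce(a,
                    func=_quantile_ureduce_func,
    ...<5 lines>...
                    overwrite_input=overwrite_input,
                    method=method)
    r = func(a, **kwargs)
    result = _quantile(arr,
                       quantiles=q,
    ...<2 lines>...
                       out=out,
                       weights=wgt)
    slices_having_nans = np.isnan(arr[-1, ...])
                                  ~~~^^^^^^^^^
IndexError: index -1 is out of bounds for axis 0 with size 0
```

View pics/s4.png

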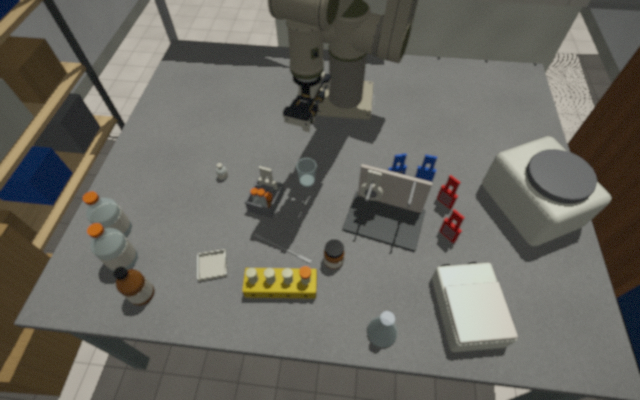

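The pack stands in the caddy at (264,185) and peg_a at (412,190) is empty. The round pack still hangs at (370,190), and the jar (333,253), beaker (306,172) and vial (221,171) haven't moved. The gripper is clear, so I'm handing in.

```bash
python3 -c "
from plant import robot
print(robot.close_job())"
```

```text
the job is handed in; nothing more can be done
None
```

The rectangular pack is off its peg and standing upright on the floor of the caddy's free compartment. I handed the job in at about 20.5 s; no verdict was reported.

**Taking it off the peg:** The pack hung on peg_a, which is bent up about 0.2 rad. I gripped the tab lightly (6 N), lifted about 12 mm and tilted the pack to match the bend. I then drew it out over the tip with about 3 mm of clearance each way. The wrist force at the end of each move stayed around 1 N, so there was no sign of contact with the peg. Pack-to-peg force can't be read directly.

**Putting it down:** I lowered the pack until descent stopped at tool height 114.1 mm with about 2 N of upward force, which means it was on the floor. Then I opened the gripper and backed away.

**Last checks (scene camera):**
- **Rectangular pack:** its foot is about 2 mm from the compartment centre, it leans about 0.02 rad, and its top is at about 142 mm (141 mm expected).
- **Round pack:** it still hangs in place, to within about 3 mm.
- **Jar, beaker and vial:** they look unmoved in the picture; I did not measure them again.
- **Failed check:** the same measurement from the top camera found no points on the pack, so the final position rests on the scene camera alone.

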